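# Hold open the lid of a socket case

## Robot

A 6-joint arm with a two-finger parallel gripper is mounted at the origin on the work surface. World frame = base frame: x ahead of the robot, y to its left, z up, the work surface at z = 0. Lengths are in m, angles in rad, forces in N, time in s.
With the tool pointing down it reaches from about 0.3 to 0.775 m from the base axis. Payload 14.6 kg.
Tool frame: the origin (TCP) lies between the finger pads; the fingertips stand ctrl.tip_reach ahead of it and the grasp point (between the pads) lies 2 mm behind it (ctrl.tip_reach is the distance from the TCP to the fingertips, in m); z points along the fingers, y is the direction in which the jaws open and shut (so a half turn about z gives the same grasp; the last joint's range is limited). The gripper opens to 94 mm and grips with 3 to 60 N. Pads are 16 mm wide; open, the fingers measure 119 mm over their backs; the gripper's body (75 mm by 177 mm) begins 78 mm behind the grasp point.
Start: joints at [1.198, 0.3, 1.521, -0, 1.321, -0.067], TCP at [0.166, 0.524, 0.222] pointing down, gripper open.
Joint ranges: [-3.03, 3.03], [-0.79, 2.21], [0.23, 2.52], [-1.04, 4.18], [0, 3.07], [-2.55, 2.55]. Speed limits (rad/s): [2.22, 2.22, 2.57, 3.14, 3.14, 3.14].

## Interface

Orientations are given as [roll, pitch, yaw] about the fixed x, y, z axes, in that order (R = Rz(yaw) Ry(pitch) Rx(roll)).
In Python, from station import ctrl gives the robot as it stands. The module is installed in compiled form; this text tells all that it offers.
- The arm moves only by the tool move_arm, never from a script. Its argument "commands" is a list of rows, each a list of 4 numbers: the shift along the tool's x, y, z in m, then the turn about the tool's z in degrees. In form: [[dx, dy, dz, roll], ...]. A call has 1 to 10 rows; each row is the pose to reach, as a shift and turn from the pose measured when the call began, along the tool's axes at that moment; what a row does not reach only later rows make up. A row lasts 1/8 s, in which the tool goes at most 62.5 mm and 10.7 degrees, less where a joint would pass 70% of its speed; a pose out of reach is approached as far as the arm can. A call with a gripper value outside its range is refused whole. "jaw" is the opening, from -1 (shut) to 1 (fully open), set as the call begins (left out, the last holds). The fingers move at their own pace and stop on an object; "grip_force" is the grip in N (left out, the last holds). Time passes only in rows, so rows that repeat a pose let the fingers close. It gives the time, the measured TCP pose, the force and the opening at its end, in the units of the state.
- ctrl.get_obs(): the state, without advancing time (a new reading comes with each control period).
- ctrl.camera(name): name is "scene" or "top" or "wrist"; returns a dict with "pixels" (480x640x3 uint8, red, green, blue), "fx", "fy", "cx", "cy" (pixels), "position" and "orientation" of the camera in the world; the wrist camera has in their place "tool_from_camera" (4x4, takes a point from camera to tool coordinates, whose origin is the TCP and whose axes are the flange's). Camera axes: x right, y down, z forward; pixel columns grow to the right and rows downward; lengths in m; the calibration is good to about 2 mm. A picture is of the moment at which its call begins: read the wrist's pose just before it. There is no depth.
- ctrl.hand_in(): hands the job in, once; it reports no verdict.
The state is a dict: "time_s": time; "qpos": joint angles; "joint_vel": joint speeds; "tau": joint torques, N m; "ee_pos": TCP position; "eef_rot": TCP orientation; "force": force on the tool from outside, world axes, zero at the start; "moment": the same for the moment, N m; "grip_width": finger opening in m.
Only numpy, scipy, OpenCV 4.12 (cv2) and the standard library are available. Lean on these libraries where they do the work, as an engineer would, in place of code of your own. Each camera call takes 0.05 s, during which the arm holds its last target. There are 200 camera calls.

## Task

Unlock the socket case by sliding its orange transport lock fully to the open end stop (away from the lid), then lift the red lid by its black bar handle to 50 degrees above its shut position and hold it still there, so that the mechanic can pick sockets from the tray. The lid falls shut by itself, so finish while still gripping the bar at that angle. Leave the impact driver, the bottle and the tape where they stand.

Things in the scene. Friction and masses are not known exactly. Their poses are not given: they have to be found in the camera images.
- case: Dark steel socket case fixed to the bench, 200 (x) by 280 (y) by 70 mm high; yaw varies. Origin: centre of its underside. x points from front (handle) to rear (hinge), y to the lock's side, z up; offsets in other entries are in this frame. A fixed grey bracket, 60 (x) by 110 (y) mm, top at z = 78, centred at x = -60, y = 196 mm, carries the lock.
- lid (a joint): Hinge angle of the red lid, rad: 0 shut, grows as the front edge rises, stop at 1.3 (before upright: it always falls shut when let go; no spring or detent). 50 degrees = 0.873. Lid 200 by 280 by 10 mm, 0.32 to 0.52 kg, top at z = 80.5 mm when shut. It cannot rise while the lock's tongue lies over it.
- lid_hinge (a point): A point on the lid's hinge axis, midway along it: case x = 100, y = 0, z = 70.5 mm. The axis runs along the case's y at the rear rim.
- handle (a point): Middle of the round black bar fixed to the lid, 14 mm thick, 120 mm long along case y; lid shut: case x = -145, y = 0, z = 75.5 mm (245 mm in front of the hinge axis, 5 mm above it), 45 mm in front of lid edge and case wall. Turns with the lid. Two 8 mm arms join it to the lid, 58 mm either side of the middle, open between. The bar can roll between gripping fingers.
- lock (a joint): Travel of the orange transport lock, m: 0 locked stop, 0.050 open end stop; grows as it slides along the case's +y, away from the lid. It starts at 0 to 0.012, stays where it is left, and slides against about 2 N of friction. Its steel tongue clears the lid beyond 0.030.
- lock_top (a point): Centre of the top of the lock's orange grip, 30 (case x) by 22 (case y) by 52 mm high, standing on the bracket: case x = -60, y = 165 + travel, z = 130.5 mm. A flat steel tongue, 24 mm wide, its top at z = 86 mm, reaches 55 mm from the grip's middle towards the lid (-y).
- driver: Red and black cordless impact driver standing on its battery, 206 mm high, foot 115 by 75 mm; origin at the centre of its foot. To be left alone.
- bottle: Blue plastic bottle with white cap, 64 mm in diameter, 120 mm high; origin at the centre of its foot. To be left alone.
- tape: Yellow roll of tape lying flat, 84 mm in diameter, 24 mm high; origin at the centre of its underside. To be left alone.

How it is judged:
On the way, in this order (a step that is already met when the one before it is completed fails the run):
1. the lock is slid to its open end stop while the lid is still shut (value of joint lock above 0.045 m and value of joint lid below 0.08 rad), for 0.1 s.
2. the lid is raised to 50 degrees and carried by the fingers (value of joint lid between 0.768 and 0.977 rad and contact force between the fingers and lid above 0.7 N), for 0.2 s.
At the end, for the whole second after the job is handed in: Finishes holding: lid still (under 0.08 rad/s) at 50 degrees, 6 either way (0.768 to 0.977 rad), fingers bearing on the lid or its bar (over 0.7 N); lock at its open end stop (45 of 50 mm or more); the three bystanders within 30 mm of where they stood and upright (all of step 2 and value of joint lock above 0.045 m and velocity of joint lid between -0.08 and 0.08 rad/s and distance of each of driver, bottle, tape from where it was at the start of the episode below 0.03 m); the arm keeps its last pose, push and grip.
It fails at once if the impact driver is knocked away or tipped (distance of driver from where it was at the start of the episode above 0.03 m or angle between driver's own z axis and vertical above 0.35 rad).
It fails at once if the bottle is knocked away or tipped (distance of bottle from where it was at the start of the episode above 0.03 m or angle between bottle's own z axis and vertical above 0.35 rad).
It fails at once if the tape is knocked away or tipped (distance of tape from where it was at the start of the episode above 0.03 m or angle between tape's own z axis and vertical above 0.35 rad).
It also fails if it takes over 53 s, if anything falls off the work surface, if the arm or the gripper's body presses on something with over 40 N, if the wrist force passes 120 N, or if a joint passes its speed limit or range.

## Working session

There is one attempt and no reset: what is moved stays moved. The work goes in short steps, Python scripts to look and compute and a tool call to move; the robot and the scene stay as the last step left them, time stands still between calls to the robot, and variables do not carry over. Pictures are saved under pics/ and viewed, on a budget of 10 in all, crops included, one or two more only if the job needs it, and the job is handed in when it is done.

Besides the shell and the picture viewer there is one more tool, called after "Emit:" by a JSON object that holds its "name" and its "arguments", one argument or row to a line. move_arm: Moves the arm, as the interface text tells. Its arguments: {"type":"object","properties":{"commands":{"type":"array"},"jaw":{"type":"number"},"grip_force":{"type":"number"}},"required":["commands"]}

```bash
mkdir -p pics; cat > h.py <<'E'
import numpy as np, cv2
from station import ctrl
from scipy.spatial.transform import Rotation as R
def shot(n,f):
    o=ctrl.get_obs(); c=ctrl.camera(n); cv2.imwrite('pics/'+f,c['pixels'][:,:,::-1]); return o,c
def campose(c,o):
    if 'tool_from_camera' in c:
        T=np.array(c['tool_from_camera']); Rt=rot(o['eef_rot'])
        return Rt@T[:3,:3], Rt@T[:3,3]+np.array(o['ee_pos'])
    return rot(c['orientation']), np.array(c['position'])
def rot(e):
    e=np.array(e,float)
    return e if e.shape==(3,3) else R.from_euler('xyz',e).as_matrix()
def toplane(c,o,uv,z):
    Rc,p=campose(c,o); d=Rc@np.array([(uv[0]-c['cx'])/c['fx'],(uv[1]-c['cy'])/c['fy'],1.]); return p+d*(z-p[2])/d[2]
def proj(c,o,P):
    Rc,p=campose(c,o); q=Rc.T@(np.array(P)-p); return np.array([c['fx']*q[0]/q[2]+c['cx'],c['fy']*q[1]/q[2]+c['cy']])
E
python3 - <<'E'
from h import *
o,c=shot('top','top0.png'); print(o,{k:v for k,v in c.items() if k!='pixels'},ctrl.tip_reach)
o,c=shot('scene','sc0.png'); print({k:v for k,v in c.items() if k!='pixels'})
E
```

```text
{'time_s': 0.0, 'qpos': array([ 1.19839788e+00,  3.00483215e-01,  1.52161557e+00, -8.34424753e-06,
        1.32070298e+00, -6.65922740e-02]), 'joint_vel': array([-0.0001086 ,  0.00035974, -0.00033978,  0.00018764, -0.00047496,
       -0.00134302]), 'tau': array([-3.23398643e-03, -5.31807268e+01, -3.52729905e+01,  7.07159517e-02,
        2.44596071e-02, -1.13248911e-04]), 'ee_pos': array([0.16549064, 0.52424114, 0.22186509]), 'eef_rot': array([-3.14038568e+00, -7.23939013e-05,  2.83578850e+00]), 'force': array([-0.12983025,  0.57057215, -0.76855443]), 'moment': array([0.00560324, 0.02953338, 0.00353881]), 'grip_width': 0.09394921539341629} {'fx': 510.9672772834316, 'fy': 510.9672772834316, 'cx': 320.6184423518354, 'cy': 243.185674021038, 'position': array([0.52776138, 0.0039467 , 1.18796681]), 'orientation': array([-3.10172735e+00, -2.69566809e-03, -1.58076071e+00])} 0.017
{'fx': 465.39809263501076, 'fy': 465.39809263501076, 'cx': 314.69100340097486, 'cy': 237.4705750154487, 'position': array([1.32818035, 0.07409067, 0.79905514]), 'orientation': array([-2.29787805, -0.01800355,  1.67033081])}
```

View pics/top0.png

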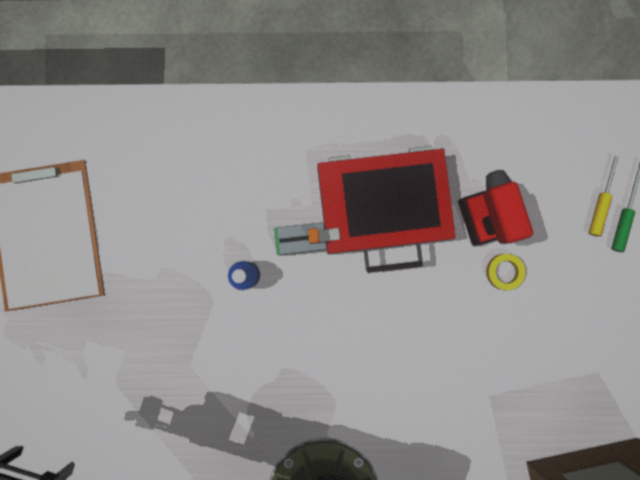

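View pics/sc0.png

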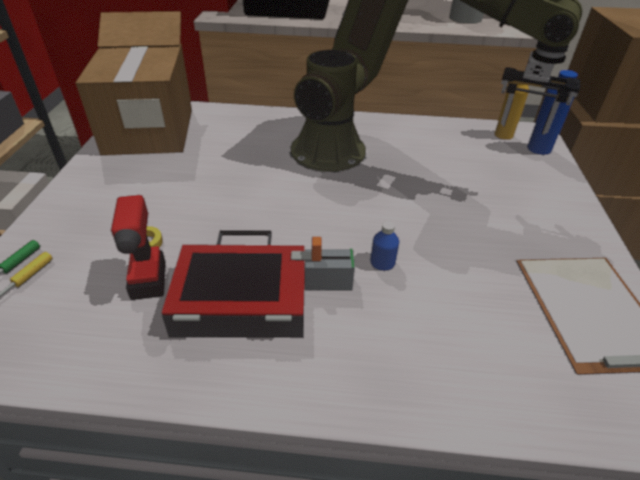

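The top view shows the lid around (386,200), the handle bar at (394,268), the orange lock at (314,236), the bottle at (243,275), the driver at (497,210) and the tape at (507,271). Next I'll measure the case pose.

```bash
python3 - <<'E'
from h import *
o,c=shot('top','top1.png'); im=c['pixels']; hsv=cv2.cvtColor(im,cv2.COLOR_RGB2HSV)
H,S,V=[hsv[...,i].astype(int) for i in range(3)]
red=(((H<6)|(H>172))&(S>150)&(V>80)).astype(np.uint8); red[:,458:]=0
k=max(cv2.findContours(red,0,1)[0],key=cv2.contourArea)
k=cv2.convexHull(k); box=cv2.boxPoints(cv2.minAreaRect(k))
P=np.array([toplane(c,o,b,.0805)[:2] for b in box]); print(box,P)
print('sides',np.linalg.norm(np.roll(P,-1,0)-P,axis=1)); cen=P.mean(0)
e=[(P[(i+1)%4]-P[i]) for i in range(4)]
x=max([v for v in e if np.linalg.norm(v)<.24],key=lambda v:v[0]); y=max([v for v in e if np.linalg.norm(v)>.24],key=lambda v:v[1])
print('cen',cen,'yaw',np.arctan2(x[1],x[0]),np.arctan2(-y[0],y[1]))
yaw=np.arctan2(-y[0],y[1])
W=lambda q:np.r_[cen+np.array([[np.cos(yaw),-np.sin(yaw)],[np.sin(yaw),np.cos(yaw)]])@np.array(q[:2]),q[2]]
org=((H>6)&(H<18)&(S>150)&(V>120)).astype(np.uint8)
for n,l,z in [('top',org,.1305)]:
  k=[q for q in cv2.findContours(l,0,1)[0] if cv2.contourArea(q)>20]
  for q in k:
    b=cv2.minAreaRect(q); 
    if 280<b[0][0]<350: print(n,b,toplane(c,o,b[0],z), toplane(c,o,b[0],.11))
for t in (0,.006,.012): print('lock pred',t,W([-.06,.165+t,.1305]),proj(c,o,W([-.06,.165+t,.1305])))
print('handle',W([-.145,0,.0755]),proj(c,o,W([-.145,0,.0755])),'hinge',W([.1,0,.0705]))
for n,m,z in [('bottle',(H>100)&(H<125)&(S>150),.06),('tape',(H>24)&(H<34)&(S>150),.024)]:
  k=max(cv2.findContours(m.astype(np.uint8),0,1)[0],key=cv2.contourArea); b=cv2.minAreaRect(k);print(n,b,toplane(c,o,b[0],z))
for p in ((487,212),(515,240),(460,197),(480,245),(532,238)): print(p,toplane(c,o,p,0.05))
cv2.imwrite('pics/crop.png',cv2.resize(im[130:310,220:540,::-1],(800,450),interpolation=2))
E
```

```text
[[317.4624  163.40048]
 [444.01917 148.60815]
 [454.46875 238.01016]
 [327.912   252.80249]] [[ 0.74624589  0.00567304]
 [ 0.77620889 -0.27136836]
 [ 0.58028472 -0.29023845]
 [ 0.55088591 -0.01507944]]
sides [0.27865699 0.19683079 0.27672508 0.19645913]
cen [ 0.66340635 -0.1427533 ] yaw 0.10582998636002242 0.10643919951251946
top ((313.5, 235.5), (13.0, 9.0), 90.0) [0.58599437 0.01526845 0.1305    ] [0.58712327 0.01548793 0.11      ]
lock pred 0 [0.58621658 0.01493861 0.1305    ] [313.65814675 235.39136595]
lock pred 0.006 [0.58557915 0.02090466 0.1305    ] [310.7821168  235.72673527]
lock pred 0.012 [0.58494172 0.0268707  0.1305    ] [307.90584877 236.06213235]
handle [ 0.51922695 -0.15815786  0.0755    ] [393.78020636 266.74880189] hinge [ 0.76284042 -0.13212947  0.0705    ]
bottle ((235.9056396484375, 277.1697998046875), (23.900737762451172, 13.186614036560059), 74.05460357666016) [0.49965454 0.18777151 0.06      ]
tape ((506.0, 271.5), (33.0, 36.0), 90.0) [ 0.50547453 -0.4211022   0.024     ]
(487, 212) [ 0.63924233 -0.37232597  0.05      ]
(515, 240) [ 0.57595708 -0.43342726  0.05      ]
(460, 197) [ 0.67351013 -0.31260686  0.05      ]
(480, 245) [ 0.56556448 -0.35500505  0.05      ]
(532, 238) [ 0.58005157 -0.47152529  0.05      ]
```

View pics/crop.png

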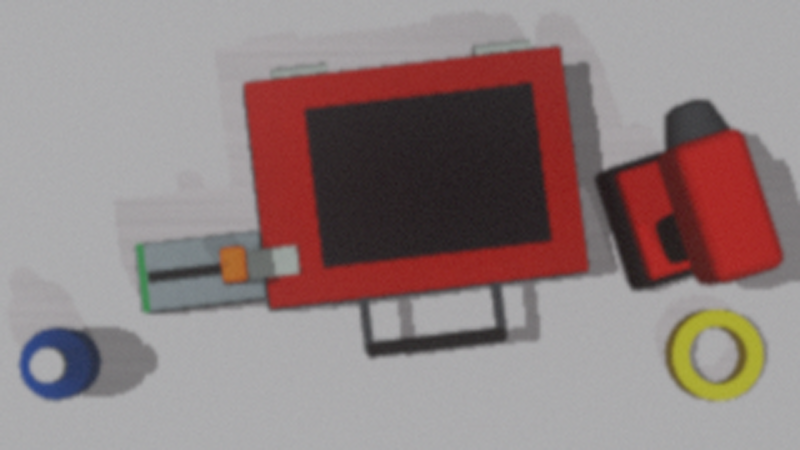

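Emit:
{"name": "move_arm", "arguments": {
  "commands": [
    [-0.055,-0.036,0,7],
    [-0.11,-0.072,0,14],
    [-0.165,-0.108,0,21],
    [-0.22,-0.144,0,28],
    [-0.275,-0.18,0,35],
    [-0.33,-0.216,0,42],
    [-0.385,-0.25,0,49],
    [-0.44,-0.29,0,56],
    [-0.5,-0.325,0,63],
    [-0.554,-0.359,0,66.4]
  ],
  "jaw": 1,
  "grip_force": 20
}}

```text
time_s: 1.4
ee_pos: [0.5638, 0.0402, 0.2222]
eef_rot: [-3.141, 0.001, 1.674]
force: [0.3, 1.6, 0.3]
grip_width: 0.0937
```

Emit:
{"name": "move_arm", "arguments": {
  "commands": [
    [0,0,0,0],
    [0,0,0,0]
  ]
}}

```text
time_s: 1.65
ee_pos: [0.5635, 0.0404, 0.2218]
eef_rot: [-3.14, 0.0, 1.674]
force: [0.6, 0.2, -0.6]
grip_width: 0.0937
```

```bash
cat > case.py <<'E'
from h import *
cen=np.array([0.66340635,-0.1427533]); yaw=0.1061
C=np.array([[np.cos(yaw),-np.sin(yaw)],[np.sin(yaw),np.cos(yaw)]])
W=lambda q:np.r_[cen+C@np.array(q[:2]),q[2]]
def delta(P,o=None):
    o=o or ctrl.get_obs(); return rot(o['eef_rot']).T@(np.array(P)-o['ee_pos'])
E
python3 - <<'E'
from case import *
o,c=shot('wrist','w1.png'); print(o['time_s'],o['ee_pos'],o['eef_rot'],o['qpos'])
print(proj(c,o,W([-.06,.165,.1305])), proj(c,o,W([-.1,.14,.0805])), proj(c,o,W([-.1,-.14,.0805])),proj(c,o,W([-.145,0,.0755])), proj(c,o,W([-.09,.251,.078])),proj(c,o,W([-.03,.251,.078])))
E
```

```text
1.65 [0.56347574 0.04037519 0.22181501] [-3.14029090e+00  4.45144010e-04  1.67385916e+00] [ 6.95382498e-03  3.34415683e-01  1.47720640e+00 -5.84706519e-04
  1.33122364e+00 -9.59696142e-02]
[343.44722501 284.82775598] [293.46018159 290.3622049 ] [298.27317799 534.83176393] [250.73465117 420.91398166] [303.50610429 161.01492117] [377.80507376 160.82286958]
```

View pics/w1.png

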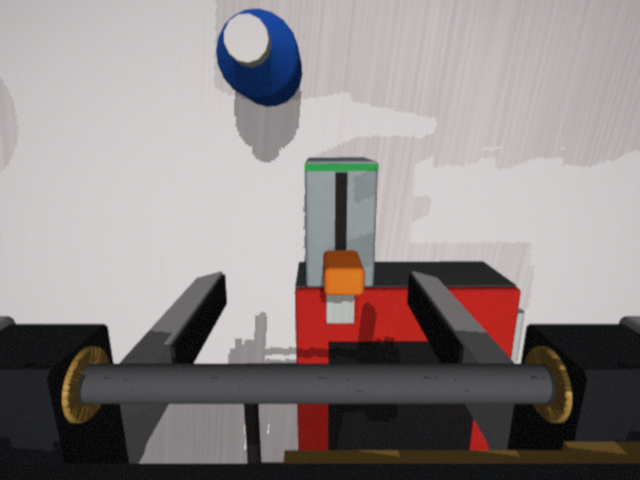

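The wrist view matches the model: the grip's top is at (343,279) and the bracket end at (305–377,162). That puts the lock travel at a few mm.

```bash
python3 - <<'E'
from case import *
o=ctrl.get_obs();T=np.array
c=ctrl.camera('wrist');print(toplane(c,o,(343.5,279.5),.1305),W([-.06,.165,.1305]))
print(delta(W([-.06,.168,.112])),delta(W([-.06,.218,.112])),rot(o['eef_rot'])[:,:2])
E
```

```text
[0.58570817 0.01958923 0.1305    ] [0.58627008 0.01496479 0.1305    ]
[-0.02543147  0.02020178  0.11031758] [0.02456846 0.02012764 0.11028847] [[-1.03870651e-01  9.94590449e-01]
 [ 9.94590699e-01  1.03870187e-01]
 [-4.78957246e-04 -9.07497884e-04]]
```

Emit:
{"name": "move_arm", "arguments": {
  "commands": [
    [-0.024,0.02,0,0],
    [-0.024,0.02,0.04,0],
    [-0.024,0.02,0.08,0],
    [-0.024,0.02,0.109,0],
    [-0.024,0.02,0.109,0]
  ]
}}

```text
time_s: 2.38
ee_pos: [0.5844, 0.0205, 0.112]
eef_rot: [-3.138, 0.0, 1.677]
force: [0.2, -1.0, 0.8]
grip_width: 0.094
```

Emit:
{"name": "move_arm", "arguments": {
  "commands": [
    [0,0,0,0],
    [0,0,0,0],
    [0,0,0,0],
    [0,0,0,0],
    [0,0,0,0],
    [0,0,0,0]
  ],
  "jaw": -1
}}

```text
time_s: 3.12
ee_pos: [0.5844, 0.0204, 0.112]
eef_rot: [-3.138, 0.0, 1.677]
force: [-0.5, -0.2, -0.5]
grip_width: 0.0372
```

Emit:
{"name": "move_arm", "arguments": {
  "commands": [
    [0,0,0,0],
    [0,0,0,0],
    [0,0,0,0]
  ]
}}

```text
time_s: 3.5
ee_pos: [0.5854, 0.0205, 0.1123]
eef_rot: [-3.141, 0.0, 1.677]
force: [6.9, 1.3, -3.0]
grip_width: 0.0306
```

Emit:
{"name": "move_arm", "arguments": {
  "commands": [
    [0.005,0,0,0],
    [0.012,0,0,0],
    [0.02,0,0,0],
    [0.027,0,0,0],
    [0.034,0,0,0],
    [0.04,0,0,0],
    [0.04,0,0,0]
  ]
}}

```text
time_s: 4.38
ee_pos: [0.5812, 0.0611, 0.1123]
eef_rot: [-3.141, -0.0, 1.677]
force: [3.7, 2.7, -2.7]
grip_width: 0.0296
```

Emit:
{"name": "move_arm", "arguments": {
  "commands": [
    [0.003,0,0,0],
    [0.005,0,0,0],
    [0.007,0,0,0],
    [0.009,0,0,0],
    [0.009,0,0,0]
  ]
}}

```text
time_s: 5.0
ee_pos: [0.5803, 0.0694, 0.1122]
eef_rot: [-3.141, 0.001, 1.677]
force: [4.1, -5.4, -3.1]
grip_width: 0.03
```

Emit:
{"name": "move_arm", "arguments": {
  "commands": [
    [0.001,0,0,0],
    [0.002,0,0,0],
    [0.003,0,0,0],
    [0.003,0,0,0]
  ]
}}

```text
time_s: 5.5
ee_pos: [0.5803, 0.0701, 0.1122]
eef_rot: [-3.141, 0.004, 1.677]
force: [5.8, -18.3, -2.3]
grip_width: 0.0304
```

```bash
python3 - <<'E'
from case import *
o,c=shot('top','top2.png'); im=c['pixels']; hsv=cv2.cvtColor(im,cv2.COLOR_RGB2HSV)
print(C.T@(o['ee_pos'][:2]-cen),o['force'],C.T@o['force'][:2])
o,c=shot('scene','sc2.png')
for t in (.0,.04,.045,.05): print(t,proj(c,o,W([-.045,.165+t+.011,.1305])),proj(c,o,W([-.045,.165+t-.011,.1305])))
cv2.imwrite('pics/sc2c.png',cv2.resize(c['pixels'][190:310,270:430,::-1],(800,600),interpolation=2))
E
```

```text
[-0.06014095  0.22043567] [  5.77087494 -18.30981825  -2.27708564] [  3.7993945  -18.81799786]
0.0 [321.25225961 244.56081155] [310.90439129 244.46941481]
0.04 [340.04668864 244.72681187] [329.71292441 244.63553971]
0.045 [342.39419097 244.747546  ] [332.06218773 244.65628939]
0.05 [344.74129336 244.7682766 ] [334.41105065 244.67703554]
```

View pics/sc2c.png

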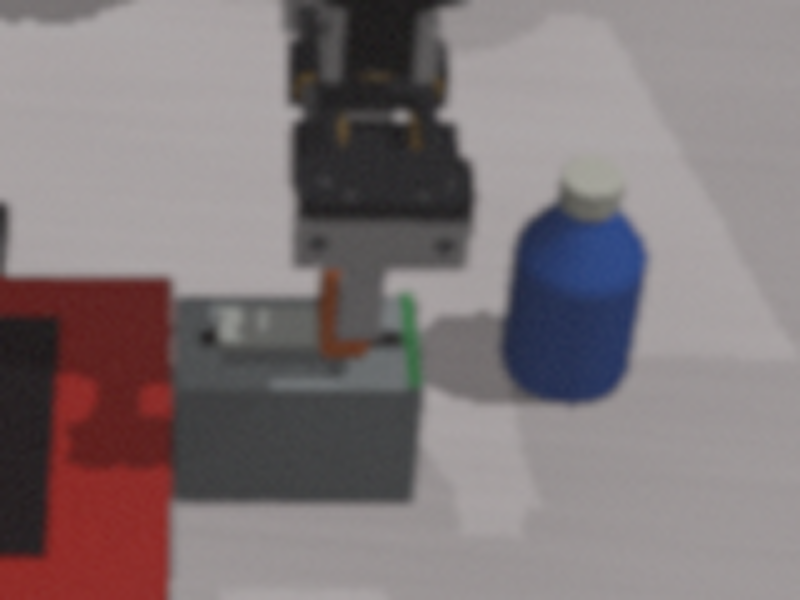

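The scene crop shows the tongue clear of the lid. The grip's left edge is at x≈334.4 px, which corresponds to 50 mm, and an 18 N stop force agrees. I'll release the lock and go to the handle.

Emit:
{"name": "move_arm", "arguments": {
  "commands": [
    [0,0,0,0],
    [0,0,0,0],
    [0,0,0,0],
    [0,0,0,0],
    [0,0,0,0]
  ],
  "jaw": 1
}}

```text
time_s: 6.22
ee_pos: [0.5802, 0.0702, 0.1122]
eef_rot: [-3.141, 0.004, 1.677]
force: [0.1, 0.1, -0.3]
grip_width: 0.0765
```

Emit:
{"name": "move_arm", "arguments": {
  "commands": [
    [0,0,-0.04,0],
    [0,0,-0.08,0],
    [0,0,-0.11,0],
    [0,0,-0.11,0]
  ]
}}

```text
time_s: 6.72
ee_pos: [0.5809, 0.0708, 0.2245]
eef_rot: [3.138, 0.004, 1.677]
force: [0.3, -0.2, -0.2]
grip_width: 0.0943
```

Emit:
{"name": "move_arm", "arguments": {
  "commands": [
    [-0.04,-0.02,0,0],
    [-0.08,-0.04,0,0],
    [-0.12,-0.06,0,0],
    [-0.14,-0.08,0,0],
    [-0.14,-0.085,0,0],
    [-0.14,-0.085,0,0]
  ]
}}

```text
time_s: 7.48
ee_pos: [0.5112, -0.0769, 0.2243]
eef_rot: [3.139, 0.004, 1.677]
force: [-0.2, -0.8, 1.4]
grip_width: 0.0941
```

```bash
python3 - <<'E'
from case import *
o,c=shot('wrist','w2.png'); print(o['time_s'],o['ee_pos'],o['grip_width'])
print(delta(W([-.145,0,.0755])),delta(W([-.06,.215,.1305])))
for q in ([-.145,0,.0755],[-.145,.06,.0755],[-.145,-.06,.0755],[-.06,.215,.1305],[-.1,.14,.0805]): print(proj(c,o,W(q)))
E
```

```text
7.475 [ 0.51121373 -0.07687029  0.22432507] 0.0940519925676022
[-0.08116582 -0.00140106  0.1492597 ] [0.13356722 0.08386553 0.09363301]
[314.76260119 315.93865871]
[314.70324371 253.31823619]
[314.81682031 373.13827125]
[450.22594699  41.97835437]
[370.35127835 160.29731122]
```

View pics/w2.png

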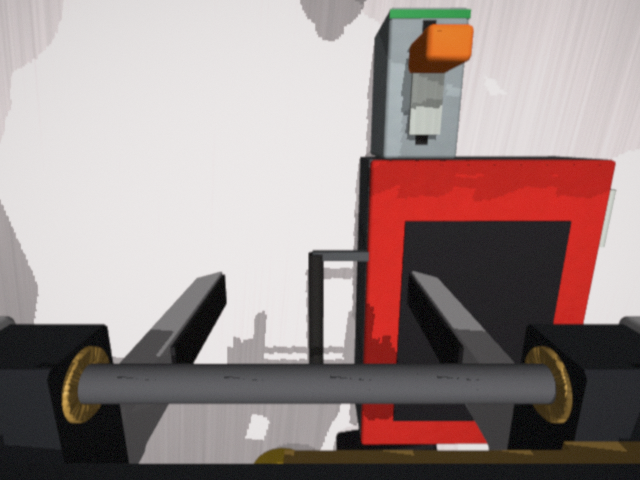

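The bar is at column 316 (314.8 predicted) with its end at row 252. The lock grip is at (450,42), which matches 50 mm. The rear finger has to fit between the bar and the lid, so I'll narrow the jaws before going down.

Emit:
{"name": "move_arm", "arguments": {
  "commands": [
    [-0.04,-0.001,0,0],
    [-0.081,-0.001,0,0],
    [-0.081,-0.001,0.03,0],
    [-0.081,-0.001,0.06,0],
    [-0.081,-0.001,0.08,0],
    [-0.081,-0.001,0.08,0],
    [-0.081,-0.001,0.08,0]
  ],
  "jaw": -0.28,
  "grip_force": 30
}}

```text
time_s: 8.4
ee_pos: [0.52, -0.1573, 0.1455]
eef_rot: [3.138, 0.004, 1.678]
force: [-0.5, -0.3, -0.1]
grip_width: 0.0338
```

```bash
python3 - <<'E'
from case import *
o=ctrl.get_obs(); print(o['time_s'],o['ee_pos'],o['grip_width'],delta(W([-.145,0,.0735])))
E
```

```text
8.4 [ 0.5200067  -0.15730324  0.14552273] 0.03382323088156202 [-0.00039562 -0.00114583  0.07202131]
```

Emit:
{"name": "move_arm", "arguments": {
  "commands": [
    [0,-0.001,0.02,0],
    [0,-0.001,0.04,0],
    [0,-0.001,0.06,0],
    [0,-0.001,0.072,0],
    [0,-0.001,0.072,0]
  ]
}}

```text
time_s: 9.02
ee_pos: [0.5194, -0.1576, 0.0735]
eef_rot: [3.138, 0.004, 1.678]
force: [0.1, 0.2, 0.1]
grip_width: 0.0339
```

Emit:
{"name": "move_arm", "arguments": {
  "commands": [
    [0,0,0,0],
    [0,0,0,0],
    [0,0,0,0],
    [0,0,0,0],
    [0,0,0,0],
    [0,0,0,0]
  ],
  "jaw": -1
}}

```text
time_s: 9.78
ee_pos: [0.5194, -0.1577, 0.0741]
eef_rot: [3.138, 0.005, 1.678]
force: [-4.7, -0.2, 6.1]
grip_width: 0.0129
```

```bash
python3 - <<'E'
from case import *
o=ctrl.get_obs(); print(o['time_s'],o['ee_pos'],o['force'],o['grip_width'],delta(W([-.145,0,.0735])))
# arc in tool axes: case x -> tool y; case z -> -tool z
for a in np.deg2rad(np.arange(0,51,2.5)):
    x=.1-.245*np.cos(a)-.005*np.sin(a); z=.0705+.245*np.sin(a)+.005*np.cos(a)
    print(round(np.rad2deg(a),1),(o['ee_pos'][2]-.0735)*0+round(x+.145,4),round(-(z-.0755),4))
E
```

```text
9.775 [ 0.51938136 -0.15771331  0.07407047] [-4.66974522 -0.21572051  6.0767693 ] 0.012935072309984596 [-0.00037362 -0.00020323  0.00057145]
0.0 0.0 -0.0
2.5 0.0 -0.0107
5.0 0.0005 -0.0213
7.5 0.0014 -0.0319
10.0 0.0029 -0.0425
12.5 0.0047 -0.0529
15.0 0.0071 -0.0632
17.5 0.0098 -0.0734
20.0 0.0131 -0.0835
22.5 0.0167 -0.0934
25.0 0.0208 -0.1031
27.5 0.0254 -0.1126
30.0 0.0303 -0.1218
32.5 0.0357 -0.1309
35.0 0.0414 -0.1396
37.5 0.0476 -0.1481
40.0 0.0541 -0.1563
42.5 0.061 -0.1642
45.0 0.0682 -0.1718
47.5 0.0758 -0.179
50.0 0.0837 -0.1859
```

Emit:
{"name": "move_arm", "arguments": {
  "commands": [
    [0,0,-0.0107,0],
    [0,0.0005,-0.0213,0],
    [0,0.0014,-0.0319,0],
    [0,0.0029,-0.0425,0],
    [0,0.0047,-0.0529,0],
    [0,0.0071,-0.0632,0],
    [0,0.0098,-0.0734,0],
    [0,0.0131,-0.0835,0],
    [0,0.0131,-0.0835,0]
  ]
}}

```text
time_s: 10.9
ee_pos: [0.5369, -0.1557, 0.1594]
eef_rot: [3.125, 0.007, 1.679]
force: [42.2, -0.3, -19.0]
grip_width: 0.013
```

```bash
python3 - <<'E'
from case import *
o=ctrl.get_obs(); print(o['force'],o['grip_width'])
r=np.array(o['ee_pos'])+[0,0,.002]-W([.1,0,.0705]); rx=-(C.T@r[:2])[0]; print('ang',np.rad2deg(np.arctan2(r[2],rx)-np.arctan2(.005,.245)),np.hypot(rx,r[2]))
for d in range(20,51,3):
    a=np.deg2rad(d);P=W([.1-.245*np.cos(a)-.005*np.sin(a),0,.0705+.245*np.sin(a)+.005*np.cos(a)-.002]);print(d,delta(P,o).round(4))
cc,c=shot('scene','sc3.png')
E
```

```text
[ 42.18290681  -0.25672462 -18.96672514] 0.012999716279479384
ang 20.633394133230517 0.2446273812063563
20 [-0.0005 -0.0048  0.0023]
23 [-0.0006 -0.0002 -0.0095]
26 [-0.0007  0.0051 -0.021 ]
29 [-0.0008  0.011  -0.0321]
32 [-0.0008  0.0174 -0.0429]
35 [-0.0009  0.0245 -0.0534]
38 [-0.001   0.0321 -0.0634]
41 [-0.0011  0.0402 -0.073 ]
44 [-0.0012  0.0488 -0.0821]
47 [-0.0013  0.0579 -0.0908]
50 [-0.0014  0.0675 -0.0989]
```

View pics/sc3.png

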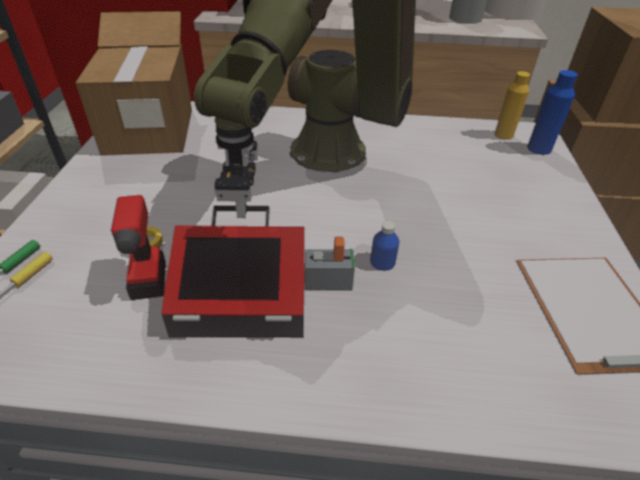

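At about 20° the lid is following and the lock and bystanders are undisturbed, but there is a 42 N sideways load. I'll re-zero the target to the measured pose and see what remains.

Emit:
{"name": "move_arm", "arguments": {
  "commands": [
    [0,0,0,0],
    [0,0,0,0]
  ]
}}

```text
time_s: 11.2
ee_pos: [0.5373, -0.1557, 0.1592]
eef_rot: [3.124, 0.008, 1.679]
force: [7.6, -0.7, -5.3]
grip_width: 0.0129
```

```bash
cat > st.py <<'E'
from case import *
o=ctrl.get_obs(); print(o['time_s'],o['ee_pos'],o['eef_rot'],o['force'],o['moment'],o['grip_width'])
r=np.array(o['ee_pos'])+[0,0,.002]-W([.1,0,.0705]); rx=-(C.T@r[:2])[0]; print('ang',np.rad2deg(np.arctan2(r[2],rx)-np.arctan2(.005,.245)),np.hypot(rx,r[2]))
E
python3 st.py
```

```text
11.2 [ 0.53725861 -0.15571916  0.15922421] [3.12373493 0.00765544 1.67874687] [ 7.58593571 -0.68097072 -5.30499646] [-0.26937286 -1.08010566 -0.01818707] 0.01291212794800037
ang 20.632189422340694 0.24428328403910288
```

Emit:
{"name": "move_arm", "arguments": {
  "commands": [
    [0,0.0043,-0.0095,0],
    [0,0.0096,-0.021,0],
    [0,0.0157,-0.032,0],
    [0,0.0223,-0.043,0],
    [0,0.0295,-0.0535,0],
    [0,0.0295,-0.0535,0]
  ]
}}

```text
time_s: 11.95
ee_pos: [0.5665, -0.1525, 0.2137]
eef_rot: [3.122, 0.009, 1.679]
force: [9.6, -4.4, -9.9]
grip_width: 0.0129
```

```bash
python3 st.py
```

```text
11.95 [ 0.56654615 -0.15245465  0.21372668] [3.12166702 0.00861414 1.67876979] [ 9.62784523 -4.43970585 -9.88363671] [-0.77950256 -1.47630755  0.02203128] 0.012923043143820414
ang 35.18059598931917 0.24502043577387547
```

Emit:
{"name": "move_arm", "arguments": {
  "commands": [
    [0,0.0075,-0.0098,0],
    [0,0.0156,-0.0193,0],
    [0,0.0243,-0.0284,0],
    [0,0.0335,-0.037,0],
    [0,0.043,-0.045,0],
    [0,0.043,-0.045,0]
  ]
}}

```text
time_s: 12.7
ee_pos: [0.6086, -0.1479, 0.26]
eef_rot: [3.122, 0.009, 1.679]
force: [1.1, -5.0, -3.2]
grip_width: 0.0132
```

Emit:
{"name": "move_arm", "arguments": {
  "commands": [
    [0,0,0,0],
    [0,0,0,0],
    [0,0,0,0]
  ]
}}

```text
time_s: 13.08
ee_pos: [0.6084, -0.148, 0.2598]
eef_rot: [3.122, 0.009, 1.678]
force: [2.2, -3.2, -4.6]
grip_width: 0.0127
```

```bash
python3 st.py; python3 - <<'E'
from case import *
o,c=shot('scene','sc4.png')
hsv=cv2.cvtColor(c['pixels'],cv2.COLOR_RGB2HSV);H,S,V=[hsv[...,i].astype(int) for i in range(3)]
def L(s,y,n,a): return W([.1-s*np.cos(a)-n*np.sin(a),y,.0705+s*np.sin(a)+n*np.cos(a)])
for d in (44,47,50,53,56):
    a=np.deg2rad(d);print(d,[proj(c,o,L(.2,y,.01,a)).round(1) for y in (.14,-.14)],[proj(c,o,L(.245,y,.005,a)).round(1) for y in (.058,-.058)])
cv2.imwrite('pics/sc4c.png',cv2.resize(c['pixels'][150:350,100:420,::-1],(800,500),interpolation=2))
E
```

```text
13.075 [ 0.60841064 -0.14797756  0.25982572] [3.12211041 0.00930543 1.67844793] [ 2.22284026 -3.22957574 -4.59595899] [-0.62147584 -0.26562189 -0.01276265] 0.012718552926139336
ang 49.77534402251643 0.24638364379319774
44 [array([304.5, 210.9]), array([164.5, 209.5])] [array([264. , 190.8]), array([206.2, 190.2])]
47 [array([304.5, 210.4]), array([163. , 208.9])] [array([263.4, 189.8]), array([204.8, 189.2])]
50 [array([304.4, 210.1]), array([161.4, 208.7])] [array([262.8, 189.2]), array([203.4, 188.6])]
53 [array([304.4, 210.2]), array([159.8, 208.7])] [array([262.2, 188.9]), array([202. , 188.3])]
56 [array([304.4, 210.5]), array([158.2, 209. ])] [array([261.5, 189. ]), array([200.5, 188.3])]
```

View pics/sc4c.png

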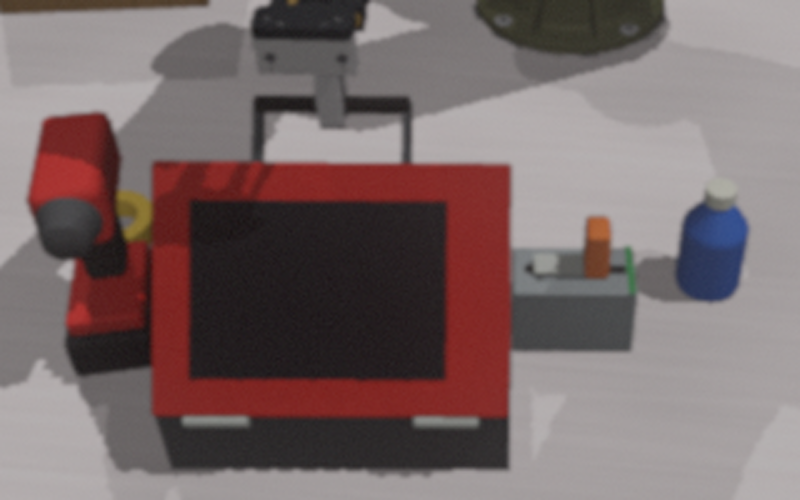

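The crop shows the lid up, the lock open with its tongue off the lid, and the bystanders standing. My plate-offset sign was wrong in the projected arc, though the TCP-based angle was right. I'll recheck it against the lid corners measured at (161,215) and (304,216).

```bash
python3 st.py; python3 - <<'E'
from case import *
o=ctrl.get_obs();c=ctrl.camera('scene')
def L(s,y,n,a): return W([.1-s*np.cos(a)+n*np.sin(a),y,.0705+s*np.sin(a)+n*np.cos(a)])
for d in (44,47,50,53,56):
    a=np.deg2rad(d);print(d,[proj(c,o,L(.2,y,.01,a)).round(1) for y in (.14,-.14)],[proj(c,o,L(.245,y,.005,a)).round(1) for y in (.058,-.058)])
c2=ctrl.camera('top');o2=ctrl.get_obs()
for n,c,bx in (('scene',c,None),('top',c2,None)):
  hsv=cv2.cvtColor(c['pixels'],cv2.COLOR_RGB2HSV);H,S,V=[hsv[...,i].astype(int) for i in range(3)]
  if n=='top':
    for nm,m in (('bottle',(H>100)&(H<125)&(S>150)),('tape',(H>24)&(H<34)&(S>150))):
      k=max(cv2.findContours(m.astype(np.uint8),0,1)[0],key=cv2.contourArea);print(nm,cv2.minAreaRect(k))
E
```

```text
13.125 [ 0.60843641 -0.14794821  0.25982524] [3.12207212 0.00926896 1.67847457] [ 2.62387772 -3.05847424 -5.01076144] [-0.61666088 -0.21280785 -0.01380688] 0.01298417154064298
ang 49.78046273369833 0.2463651661046861
44 [array([304.4, 215.2]), array([162.9, 213.8])] [array([263.7, 192.8]), array([205.6, 192.2])]
47 [array([304.4, 215. ]), array([161.2, 213.6])] [array([263.1, 192. ]), array([204.2, 191.4])]
50 [array([304.4, 215. ]), array([159.5, 213.6])] [array([262.5, 191.5]), array([202.7, 190.9])]
53 [array([304.3, 215.3]), array([157.8, 213.9])] [array([261.8, 191.4]), array([201.2, 190.7])]
56 [array([304.3, 215.9]), array([156. , 214.5])] [array([261.2, 191.6]), array([199.7, 190.9])]
bottle ((232.82351684570312, 273.2940979003906), (6.941775321960449, 20.391464233398438), 12.528807640075684)
tape ((601.4528198242188, 213.9151153564453), (8.791075706481934, 42.1696891784668), 15.945395469665527)
```

Emit:
{"name": "move_arm", "arguments": {
  "commands": [
    [0,0.0025,-0.002,0],
    [0,0.005,-0.004,0],
    [0,0.005,-0.004,0],
    [0,0.005,-0.004,0],
    [0,0.005,-0.004,0],
    [0,0.005,-0.004,0]
  ]
}}

```text
time_s: 13.98
ee_pos: [0.6134, -0.1474, 0.264]
eef_rot: [3.122, 0.009, 1.678]
force: [2.6, -3.8, -7.1]
grip_width: 0.013
```

```bash
python3 st.py; python3 - <<'E'
from case import *
o,c=shot('scene','sc5.png')
a=cv2.imread('pics/sc0.png');b=cv2.imread('pics/sc5.png')
for n,(x0,x1,y0,y1) in dict(bottle=(365,405,220,275),driver=(110,150,190,262)).items():
    r=cv2.matchTemplate(b,a[y0:y1,x0:x1],cv2.TM_CCOEFF_NORMED);m=cv2.minMaxLoc(r);print(n,m[1],m[3],(x0,y0))
f=lambda i:[cv2.minAreaRect(max(cv2.findContours(cv2.inRange(cv2.cvtColor(i[225:260,145:170],cv2.COLOR_BGR2HSV),(22,120,60),(35,255,255)),0,1)[0],key=cv2.contourArea))[0]]
print('tape',f(a),f(b)); print(ctrl.get_obs()['joint_vel'].round(4))
E
```

```text
13.975 [ 0.61338206 -0.14742183  0.2639638 ] [3.12188363 0.00938573 1.67846457] [ 2.63296476 -3.76312086 -7.07616548] [-0.77825469 -0.2946731  -0.03220075] 0.01299922448144176
ang 51.28425979513547 0.2465306652786447
bottle 0.9912532567977905 (365, 220) (365, 220)
driver 0.9462251663208008 (110, 190) (110, 190)
tape [(8.962884902954102, 10.4716157913208)] [(8.538461685180664, 10.192307472229004)]
[-0.0011  0.0007 -0.0003  0.0008 -0.0015  0.0008]
```

The lid is still at about 50°, the grip is loaded, the lock is open and the bystanders haven't moved, so I'm handing in.

```bash
python3 -c "
from station import ctrl; print(ctrl.hand_in())"; python3 st.py
```

```text
the job is handed in; nothing more can be done
None
the job is handed in; nothing more can be done
```

I slid the lock to its open end stop, lifted the lid by its bar to about 50 degrees, and handed in at about 14 s while still gripping it. The hand-in gave no verdict.

- **Lock:** The arm met an 18 N stop force, and the camera put the travel at about 50 mm. The tongue was clear of the lid.
- **Lid angle:** The final arm position gives 51.3°. The lid's left corner in the camera picture suggests about 2–3° less, but both are within the allowed 44–56°.
- **Hold:** The fingers closed to 13 mm on the 14 mm bar and carried about 7 N of downward load. Joint speeds were almost zero.
- **Bystanders:** The bottle and driver matched their starting positions in the scene camera, and the tape shifted by less than half a pixel. A final check of the bottle and tape from the top camera was unusable: its tape match looked like the yellow screwdriver, and the bottle was only a fragment.
- **What went wrong:** I had a sign error in the planned lift arc. It caused a 42 N sideways load on the wrist at about 20°, well under the 120 N limit, and I relieved it by re-zeroing the target before lifting further.

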